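Saddle the third tube in the soldering jig and hold the tweezers at the mark

TASK

On the jeweller's bench, take the longer of the two loose metal tubes from its wooden stand and lay it in the saddle on top of the two tubes lying in the soldering jig, in line with them and centred between the jig's two posts, and let go of it. Then squeeze the jig's sprung tweezers from above by their ribbed grips until each tip stands squarely over the engraved line on its post, not pinching the tube, and hold the gap steady there for at least two seconds. Finish while still holding the tweezers at the lines (do not let go), and leave everything else on the bench where it is.

Things in the scene. Friction and masses are not known exactly. Their poses are not given: they have to be found in the camera images.
- jig: Soldering jig fixed to the bench: dark steel plate, 8 mm thick, spanning jig x -50..50, y -45..200 mm, with cradle, two posts and tweezers. Origin: on the bench surface below the saddle centre; z up; x along the tubes in the cradle; y towards the tweezers' mount. Cradle walls at y = +-34 mm, up to z = 26 mm. Yaw within 0.35 rad.
- saddle (a point): Where the middle of the long tube's axis comes to rest: in the jig's frame x = 0, y = 0, z = 48.7 mm, over the gap between the two lower tubes.
- base_tube_1: Lower steel tube in the cradle, diameter 30 mm, length 50 mm, lying along the jig's x. Origin on its axis at mid-length, x axis = tube axis. Axis at z = 23 mm, jig y = -15 mm; its crest at z = 38 mm, so fingers that straddle the upper tube must stay above 38 mm.
- base_tube_2: The other lower tube, the same size, at jig y = +15 mm.
- long_tube: The tube to place: steel, dark bore ends, outer diameter 30 mm, length 50 mm, 60 to 130 g. Origin on its axis at mid-length, x axis = tube axis. Starts level on either of two wooden stands (24 x 24 mm footprint, narrower than the tube, two small lips), axis 37 mm above the bench, yaw within 0.5 rad of world x.
- short_tube: Bystander of the same diameter (30 mm) but only 28 mm long, lying on the other stand; origin on its axis at mid-length. Leave it.
- jaw_near: Steel tweezer arm on the jig's -x side. Origin on its upright hinge, jig (-8, 170, 49) mm, in a mount block (y 159..193 mm, top z = 67 mm); runs towards -y to its tip over the post. Turns up to 0.19 rad from its open rest, sprung open: 3.5 N at its grip to start moving, about 5 N at the marked gap.
- jaw_far: Tweezer arm on the jig's +x side, the mirror image: hinge at jig (8, 170, 49) mm, the same spring.
- tip_near (a point): Middle of the near arm's tip (4 mm thick across x, 8 mm high), at z = 49 mm. Open: jig x = -43 mm, y = 0. At the mark: x = -31 mm.
- tip_far (a point): Middle of the far arm's tip. Open: jig x = +43 mm, y = 0. At the mark: x = +31 mm (tip gap, middle to middle: 86 mm open, 62 mm at the marks, 4 mm clear of each end of a centred tube).
- mark_near (a point): Point straight above the black engraved line of the -x post, at tip height: jig (-31, 0, 49) mm. The post is brass, jig x -52..-28, y -16..10 mm, top at z = 40 mm; the line is 3 mm wide and runs along y.
- mark_far (a point): Point straight above the engraved line of the +x post, at tip height: jig (31, 0, 49) mm. This post spans jig x 28..52, y -16..10 mm, top at z = 40 mm.
- grip_near (a point): Outer face of the near arm's ribbed grip, where a finger presses along the jig's +x: open at jig (-28.6, 77.5, 49) mm; grip is 45 mm long along y, 20 mm high (z 39..59 mm).
- grip_far (a point): Outer face of the far arm's ribbed grip: open at jig (28.6, 77.5, 49) mm. Outside width over both grips: 57 mm open, about 44 mm at the marks; the tips move 1.84 mm for each mm the grips move.
- ingot: Bystander: rounded metal block 75 x 50 x 32 mm between jig and robot; origin under its centre.
- graver: Bystander: hand tool with black handle, 150 mm long, lying beyond the jig.
- ring_mandrel: Bystander: upright brass mandrel 85 mm tall, 36 mm foot, beyond the jig.
- bench_brush: Bystander: brush lying on the right, near the robot.
- flux_jar: Bystander: amber jar 52 mm wide, 60 mm tall, on the left.

How it is judged:
By the outcome, as a careful person would: the job done as asked, in the order asked, and still so for the second after the job is handed in, while the arm keeps its last pose, push and grip.
It also fails if it takes over 54 s, if anything falls off the work surface, if the arm or the gripper's body presses on something with over 40 N, if the wrist force passes 120 N, or if a joint passes its speed limit or range.

ROBOT

A 6-joint arm with a two-finger parallel gripper is mounted at the origin on the work surface. World frame = base frame: x ahead of the robot, y to its left, z up, the work surface at z = 0. Lengths are in m, angles in degrees, forces in N, time in s.
With the tool pointing down it reaches from about 0.375 to 0.9 m from the base axis. Payload 3.1 kg.
Tool frame: the origin (TCP) lies midway between the tips of the shut fingers; the grasp point (between the pads) lies 19 mm behind it; z points along the fingers, y is the line along which they close (so a half turn about z gives the same grasp; the last joint's range is limited). The gripper opens to 87 mm and grips with 3 to 60 N. Pads are 19 mm wide; open, the fingers measure 117 mm over their backs; the gripper's body (75 mm by 190 mm) begins 51 mm behind the grasp point.
Start: joints at [57.955, 30.224, 82.088, -0, 67.689, -10.227], TCP at [0.232, 0.58, 0.223] pointing down, gripper open.
Joint ranges: [-176.69, 176.69], [-43.24, 126.21], [12.49, 139.97], [-82, 262], [0, 151.66], [-163.58, 163.58]. Speed limits (degrees/s): [159.86, 159.86, 180, 180, 180, 180].

INTERFACE

Orientations are given as a 3x3 rotation matrix whose columns are the frame's x, y, z axes.
In Python, from rig import bot, optics, workorder, probe_bus gives the robot as it stands (bot), with the cameras (optics), the job (workorder) and the readings (probe_bus).
- The arm moves only by the shell command python3 steer.py 'ROWS'. ROWS is rows parted by semicolons, their numbers by spaces, 1 to 20 of them, each of 7 numbers: dx, dy, dz in m, then a rotation vector rx, ry, rz in degrees, then the opening from 0.0 (shut) to 1.0 (fully open); each row is the pose to reach, as a shift and turn from the pose commanded when the command began, along the tool's axes at that moment; what a row does not reach only later rows make up. A row lasts 1/10 s, in which the tool goes at most 0.05 m and 8.59 degrees, less where a joint would pass 70% of its speed; a pose out of reach is approached as far as the arm can. The fingers move at their own pace and stop on an object; the grip force is fixed at half the most. Time passes only in rows, so rows that do not move let the fingers close. It prints the time, the measured TCP pose, the force, the opening and the grip force at its end.
- probe_bus.read_state(): the state, without advancing time (a new reading comes with each control period).
- optics.capture(name): name is "scene" or "top" or "wrist"; returns a dict with "color" (420x560x3 uint8, red, green, blue), "K" (3x3 intrinsics, pixels), "D" ([k1, k2, p1, p2, k3] as OpenCV has them; the pictures are not rectified), "view" (4x4, takes a point from world to camera coordinates); the wrist camera has in their place "mount" (4x4, takes a point from camera to tool coordinates, whose origin is the TCP and whose axes are the flange's). Camera axes: x right, y up, looking along -z (the intrinsics and any distortion apply to the point x, -y, -z); pixel columns grow to the right and rows downward; lengths in m; the calibration is good to about 2 mm. A picture is of the moment at which its call begins: read the wrist's pose just before it. There is no depth.
- workorder.hand_in(): hands the job in; it is judged then, once.
The state is a dict: "time_s": time; "joint_positions": joint angles; "qvel": joint speeds; "tau": joint torques, N m; "position": TCP position; "tcp_rot": TCP orientation; "force": force on the tool from outside, world axes, zero at the start; "moment": the same for the moment, N m; "opening": opening from 0.0 (shut) to 1.0 (fully open); "grasp_force": force on a finger pad.
Only numpy, scipy, OpenCV 4.12 (cv2) and the standard library are available. Lean on these libraries where they do the work, as an engineer would, in place of code of your own. Each camera call takes 0.05 s, during which the arm holds its last target. There are 200 camera calls.

## Working session

There is one attempt and no reset: what is moved stays moved. The work goes in short steps, Python scripts to look and compute and a shell command to move; the robot and the scene stay as the last step left them, time stands still between calls to the robot, and variables do not carry over. Pictures are saved under pics/ and viewed, at most 10 in all, crops included, and the job is handed in when it is done.

```bash
ls; mkdir -p pics; python3 - <<'E'
from rig import bot, optics, workorder, probe_bus
import cv2,numpy as np
np.set_printoptions(precision=4,suppress=True)
s=probe_bus.read_state();print(s)
for n in("scene","top"):
    c=optics.capture(n);cv2.imwrite(f"pics/{n}0.png",c["color"][...,::-1]);np.savez(f"{n}0.npz",**c);print(n,c["K"],c["D"],c["view"])
E
```

```text
pics
rig.py
steer.py
{'time_s': 0.0, 'joint_positions': array([ 57.9554,  30.2777,  82.156 ,  -0.0024,  67.688 , -10.2278]), 'qvel': array([ 0.1167,  0.0151,  0.0018, -0.002 ,  0.0499,  0.0075]), 'tau': array([ -0.0016, -44.005 , -17.6586,   0.0633,   0.0583,  -0.0002]), 'position': array([0.2319, 0.5796, 0.2216]), 'tcp_rot': array([[-0.9284,  0.3716, -0.0011],
       [ 0.3716,  0.9284, -0.0018],
       [ 0.0003, -0.0021, -1.    ]]), 'force': array([ 0.6027, -0.2489,  0.2693]), 'moment': array([-0.0065, -0.0574, -0.0164]), 'grasp_force': 0.0, 'opening': 1.0008838340794057}
scene [[504.361    0.     277.0017]
 [  0.     504.361  215.5513]
 [  0.       0.       1.    ]] [-0.0675  0.      0.      0.      0.    ] [[-0.5221  0.8528  0.013   0.3003]
 [-0.6582 -0.4126  0.6297  0.3103]
 [ 0.5423  0.3202  0.7768 -1.5825]
 [ 0.      0.      0.      1.    ]]
top [[494.8008   0.     279.1345]
 [  0.     494.8008 207.3962]
 [  0.       0.       1.    ]] [0.0505 0.     0.     0.     0.    ] [[ 0.0699 -0.9976 -0.0003 -0.0344]
 [ 0.9772  0.0684  0.2011 -0.5659]
 [-0.2006 -0.0144  0.9796 -1.2745]
 [ 0.      0.      0.      1.    ]]
```

View pics/top0.png

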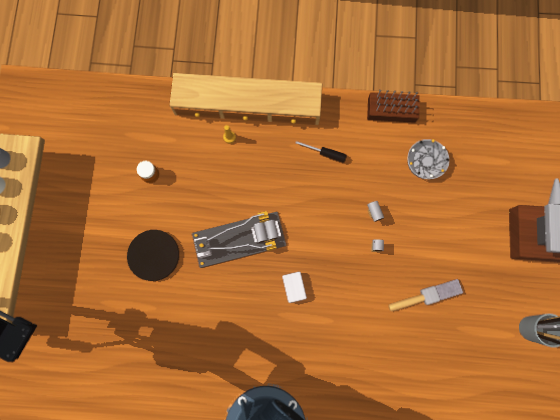

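View pics/scene0.png

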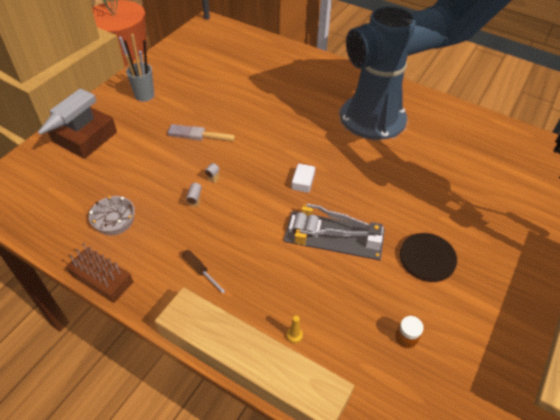

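The top view shows the jig at about (240,240), with its mount to the left at (203,247). The long tube is at (376,211), the short one at (378,245), and the ingot at (294,287). The scene view shows the same layout. Next I'll get rough world positions.

```bash
cat > h.py <<'E'
import numpy as np,cv2
from rig import bot, optics, workorder, probe_bus
np.set_printoptions(precision=4,suppress=True)
def ray(c,uv,pose=None):
    p=cv2.undistortPoints(np.array(uv,float).reshape(-1,1,2),c["K"],np.asarray(c["D"],float))[:,0]
    d=np.c_[p[:,0],-p[:,1],-np.ones(len(p))]
    if pose is None: M=np.linalg.inv(c["view"])
    else:
        T=np.eye(4);T[:3,:3]=pose[1];T[:3,3]=pose[0];M=T@c["mount"]
    return M[:3,3],d@M[:3,:3].T
def onplane(c,uv,z,pose=None):
    o,d=ray(c,uv,pose); return o+d*((z-o[2])/d[:,2])[:,None]
def project(c,P,pose=None):
    if pose is None: V=np.asarray(c["view"])
    else:
        T=np.eye(4);T[:3,:3]=pose[1];T[:3,3]=pose[0];V=np.linalg.inv(T@c["mount"])
    q=np.atleast_2d(P)@V[:3,:3].T+V[:3,3]; q=q*[1,-1,-1]
    return cv2.projectPoints(q,np.zeros(3),np.zeros(3),c["K"],np.asarray(c["D"],float))[0][:,0]
def wrist(name):
    s=probe_bus.read_state();c=optics.capture("wrist")
    cv2.imwrite(f"pics/{name}.png",c["color"][...,::-1]);np.savez(f"{name}.npz",pos=s["position"],rot=s["tcp_rot"],**c)
    return c,(s["position"],s["tcp_rot"])
def load(name):
    c=dict(np.load(f"{name}.npz"));return c,((c["pos"],c["rot"]) if "pos" in c else None)
def delta(target,R=None):
    "shift in tool axes from measured pose, and z-turn to make tool x/y as wanted"
    s=probe_bus.read_state();return s["tcp_rot"].T@(np.array(target)-s["position"])
E
python3 - <<'E'
from h import *
c,_=load("top0")
print("long",onplane(c,[[376,211]],.045),"short",onplane(c,[[378,245]],.045))
print("saddle,mount",onplane(c,[[266,232],[203,247]],.04),"ingot",onplane(c,[[294,287]],.03),"posts",onplane(c,[[264,216],[270,245]],.04))
w=optics.capture("wrist");print(w["K"],w["D"],w["mount"])
E
python3 steer.py '-0.42 -0.36 0.02 0 0 -39 1;-0.42 -0.36 0.02 0 0 -39 1;-0.42 -0.36 0.02 0 0 -39 1;-0.42 -0.36 0.02 0 0 -39 1;-0.42 -0.36 0.02 0 0 -39 1;-0.42 -0.36 0.02 0 0 -39 1;-0.42 -0.36 0.02 0 0 -39 1;-0.42 -0.36 0.02 0 0 -39 1;-0.42 -0.36 0.02 0 0 -39 1;-0.42 -0.36 0.02 0 0 -39 1;-0.42 -0.36 0.02 0 0 -39 1;-0.42 -0.36 0.02 0 0 -39 1;-0.42 -0.36 0.02 0 0 -39 1;-0.42 -0.36 0.02 0 0 -39 1;-0.42 -0.36 0.02 0 0 -39 1'
python3 - <<'E'
from h import *
c,p=wrist("w1");print(p,probe_bus.read_state()["qvel"])
E
```

```text
time_s: 1.65
position: [0.487, 0.0915, 0.2024]
tcp_rot: [[-0.955, -0.297, -0.001], [-0.297, 0.955, 0.001], [0.001, 0.001, -1.0]]
force: [0.1, 0.3, 0.8]
opening: 0.998
grasp_force: 0.0
(array([0.487 , 0.0915, 0.2024]), array([[-0.9548, -0.2973, -0.0015],
       [-0.2973,  0.9548,  0.0006],
       [ 0.0013,  0.001 , -1.    ]])) [ 0.204  -0.0689 -0.3082 -0.2366 -0.2417 -0.072 ]
```

View pics/w1.png

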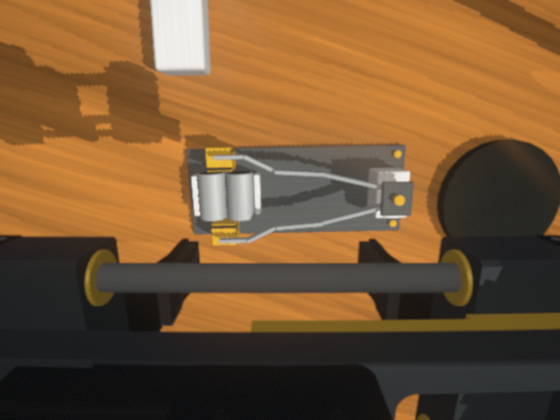

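The wrist view shows the jig. The brass posts are at (220,158) and (224,233), the tubes at (212,196) and (240,196), and the mount is on the right at (397,198). I'll view an enlarged crop.

```bash
python3 - <<'E'
from h import *
c,p=load("w1");im=c["color"][...,::-1]
cv2.imwrite("pics/w1c.png",cv2.resize(im[136:251,180:420],None,fx=3.3,fy=3.3,interpolation=cv2.INTER_CUBIC))
hsv=cv2.cvtColor(im,cv2.COLOR_BGR2HSV)
for r in [(158,213),(158,228),(233,215),(233,230),(157,255),(225,255),(190,200),(120,300)]: print(r,hsv[r[0],r[1]])
plate=((hsv[...,1]<110)&(hsv[...,2]<110)).astype(np.uint8);plate[:, :170]=0;plate[:135]=0;plate[236:]=0;plate[:,425:]=0
n,l,st,ce=cv2.connectedComponentsWithStats(plate);print(st[1:][st[1:,4]>100])
E
```

```text
(158, 213) [ 18  64 194]
(158, 228) [ 19  23 189]
(233, 215) [ 20 186 169]
(233, 230) [ 20 185 182]
(157, 255) [19 27 76]
(225, 255) [ 35  15 104]
(190, 200) [ 24  10 123]
(120, 300) [ 15 175 186]
[[ 235  147  161   35 2685]
 [ 187  149   30   84  791]
 [ 225  160  176   74 5285]
 [ 392  182   21   32  162]
 [ 285  215  106   17  699]]
```

View pics/w1c.png

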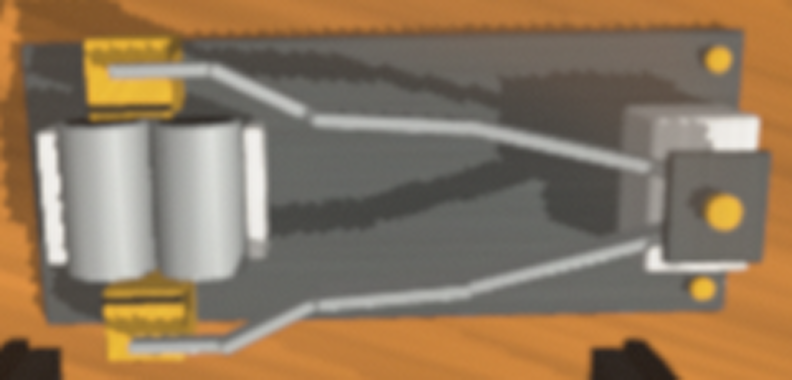

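The crop clearly shows the plate corners at (23,45), (742,30), (50,323) and (722,308). The engraved lines run (90,113)-(172,106) on the near post and (107,299)-(185,300) on the far one. I'll fit the jig pose by casting rays to the known heights.

```bash
python3 - <<'E'
from h import *
c,p=load("w1")
f=lambda a:(np.array(a,float)+.5)/3.3-.5+[180,136]
C=np.array([[-50,-45],[-50,200],[50,-45],[50,200],[-31,-3],[31,-3]])/1e3
W=np.vstack([onplane(c,f([[23,45],[742,30],[50,323],[722,308]]),.008,p),onplane(c,f([[131,109],[146,299.5]]),.04,p)])[:,:2]
def rigid(A,B):
    a,b=A.mean(0),B.mean(0);H=(A-a).T@(B-b);t=np.arctan2(H[0,1]-H[1,0],H[0,0]+H[1,1])
    R=np.array([[np.cos(t),-np.sin(t)],[np.sin(t),np.cos(t)]]);return t,b-R@a,R
t,o,R=rigid(C,W);print(np.degrees(t),o);print((W-(C@R.T+o))*1e3)
t,o,R=rigid(C[:4],W[:4]);print(np.degrees(t),o);print((W-(C@R.T+o))*1e3 @R)
E
```

```text
18.55808817638418 [0.5037 0.0371]
[[ 0.1199  1.2551]
 [ 1.6158 -1.3804]
 [-1.6452  1.2045]
 [-0.3689 -2.1293]
 [ 0.3376  0.2637]
 [-0.0593  0.7864]]
18.502127633816457 [0.5035 0.0368]
[[ 0.781   1.3302]
 [ 1.1239 -1.6438]
 [-0.909   1.9401]
 [-0.9959 -1.6265]
 [ 0.6318  0.3395]
 [ 0.4213  1.0218]]
```

```bash
python3 steer.py '-0.01 -0.355 0.04 0 0 0 1;-0.01 -0.355 0.04 0 0 0 1;-0.01 -0.355 0.04 0 0 0 1;-0.01 -0.355 0.04 0 0 0 1;-0.01 -0.355 0.04 0 0 0 1;-0.01 -0.355 0.04 0 0 0 1;-0.01 -0.355 0.04 0 0 0 1;-0.01 -0.355 0.04 0 0 0 1;-0.01 -0.355 0.04 0 0 0 1;-0.01 -0.355 0.04 0 0 0 1;-0.01 -0.355 0.04 0 0 0 1'
python3 - <<'E'
from h import *
c,p=wrist("w2");print(p,probe_bus.read_state()["qvel"],probe_bus.read_state()["joint_positions"])
E
```

```text
time_s: 2.8
position: [0.6023, -0.2435, 0.1627]
tcp_rot: [[-0.955, -0.298, -0.001], [-0.298, 0.955, 0.001], [0.001, 0.001, -1.0]]
force: [-0.2, -0.4, -0.5]
opening: 1.001
grasp_force: 0.0
(array([ 0.6023, -0.2435,  0.1627]), array([[-0.9546, -0.2979, -0.0011],
       [-0.2979,  0.9546,  0.0011],
       [ 0.0007,  0.0013, -1.    ]])) [-0.3281  0.0535 -0.4879 -0.1462 -0.0515 -0.0625] [ -31.8706   35.9841   81.4319    0.0155   62.6373 -139.2076]
```

View pics/w2.png

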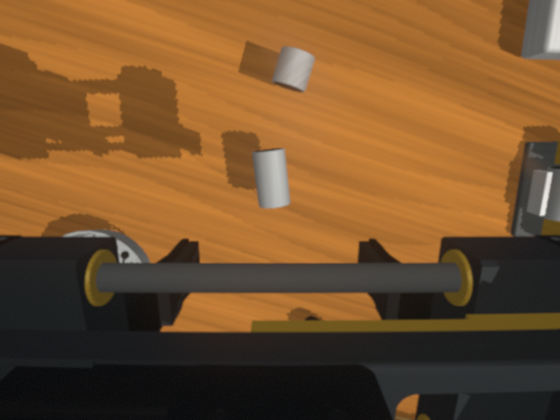

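The wrist view shows the long tube at about (272,178), running from (270,150) to (274,207). The short tube is at (295,68). I'll measure the long one by its mask.

```bash
python3 - <<'E'
from h import *
c,p=load("w2");im=c["color"][...,::-1]
hsv=cv2.cvtColor(im,cv2.COLOR_BGR2HSV)
m=((hsv[...,1]<90)&(hsv[...,2]>60)).astype(np.uint8);k=np.zeros_like(m);k[135:222,235:310]=1;m*=k
n,l,st,ce=cv2.connectedComponentsWithStats(m);i=1+st[1:,4].argmax();print(st[i],ce[i])
m=(l==i)
# per-row edges
v=np.arange(155,202);L=[];Rr=[]
for r in v:
    u=np.where(m[r])[0];L.append(u[0]-.5);Rr.append(u[-1]+.5)
print(list(zip(v[::6],L[::6],Rr[::6])))
A=onplane(c,np.c_[L,v],.037,p);B=onplane(c,np.c_[Rr,v],.037,p)
pa=np.polyfit(A[:,0],A[:,1],1);pb=np.polyfit(B[:,0],B[:,1],1)
ya,yb=np.degrees(np.arctan([pa[0],pb[0]]));print("yaw",ya,yb)
t=np.radians((ya+yb)/2);ax=np.array([np.cos(t),np.sin(t)]);nn=np.array([-np.sin(t),np.cos(t)])
print("width mm",1e3*((B@np.r_[nn,0]).mean()-(A@np.r_[nn,0]).mean()))
off=((B@np.r_[nn,0]).mean()+(A@np.r_[nn,0]).mean())/2
vv,uu=np.where(m)
for z in(.052,.045,.037,.022):
    s=onplane(c,np.c_[uu,vv],z,p)@np.r_[ax,0];print(z,np.percentile(s,[.3,99.7]),"len",np.ptp(np.percentile(s,[.3,99.7])))
s=onplane(c,np.c_[uu,vv],.052,p)@np.r_[ax,0];mid=(s.min()+s.max())/2
C=ax*mid+nn*off;print("centre",C)
print("gray col",im[142:156,270].mean(1),im[202:214,274].mean(1))
s=probe_bus.read_state();print("delta",s["tcp_rot"].T@(np.r_[C,.0]-s["position"]), "turn tool z", -( (np.degrees(t)+180)-np.degrees(np.arctan2(s["tcp_rot"][1,0],s["tcp_rot"][0,0]))%360))
E
```

```text
[ 252  149   38   59 1835] [271.188  177.9292]
[(np.int64(155), np.float64(251.5), np.float64(284.5)), (np.int64(161), np.float64(252.5), np.float64(285.5)), (np.int64(167), np.float64(253.5), np.float64(286.5)), (np.int64(173), np.float64(254.5), np.float64(286.5)), (np.int64(179), np.float64(254.5), np.float64(287.5)), (np.int64(185), np.float64(255.5), np.float64(287.5)), (np.int64(191), np.float64(256.5), np.float64(288.5)), (np.int64(197), np.float64(257.5), np.float64(289.5))]
yaw 24.157075750937263 23.615538163839
width mm 29.304986031981006
0.052 [0.399  0.4491] len 0.050135473964161015
0.045 [0.3993 0.4508] len 0.05141934137557025
0.037 [0.3998 0.4527] len 0.052886618417180786
0.022 [0.4006 0.4562] len 0.05563776287020056
centre [ 0.5782 -0.2581]
gray col [116.6667 118.     118.     118.     117.     113.6667 101.3333  81.
 103.6667 150.3333 175.6667 181.6667 181.6667 181.    ] [179.3333 178.6667 178.     177.6667 174.6667 163.6667 141.3333 124.3333
 118.6667 117.3333 117.3333 116.3333]
delta [ 0.0273 -0.0065  0.1629] turn tool z -6.55635533741858
```

Length 50 mm and width 29.3 mm both match, with centre (0.578,-0.258) and yaw 23.9°. Descend and grasp.

```bash
python3 steer.py '0.0273 -0.0065 0.04 0 0 -6.55 1;0.0273 -0.0065 0.07 0 0 -6.55 1;0.0273 -0.0065 0.1 0 0 -6.55 1;0.0273 -0.0065 0.12 0 0 -6.55 1;0.0273 -0.0065 0.13 0 0 -6.55 1;0.0273 -0.0065 0.1325 0 0 -6.55 1;0.0273 -0.0065 0.1325 0 0 -6.55 1;0.0273 -0.0065 0.1325 0 0 -6.55 0.5;0.0273 -0.0065 0.1325 0 0 -6.55 0.4;0.0273 -0.0065 0.1325 0 0 -6.55 0;0.0273 -0.0065 0.1325 0 0 -6.55 0;0.0273 -0.0065 0.1325 0 0 -6.55 0;0.0273 -0.0065 0.1325 0 0 -6.55 0;0.0273 -0.0065 0.1325 0 0 -6.55 0;0.0273 -0.0065 0.1325 0 0 -6.55 0'
```

```text
time_s: 4.35
position: [0.578, -0.2598, 0.0299]
tcp_rot: [[-0.916, -0.402, -0.002], [-0.402, 0.916, 0.002], [0.001, 0.002, -1.0]]
force: [-1.2, 6.4, 3.9]
opening: 0.354
grasp_force: 3.3
```

```bash
python3 steer.py '0 0 0 0 0 0 0;0 0 0 0 0 0 0;0 0 0 0 0 0 0'
```

```text
time_s: 4.65
position: [0.5777, -0.2593, 0.03]
tcp_rot: [[-0.915, -0.402, -0.002], [-0.402, 0.915, 0.002], [0.001, 0.003, -1.0]]
force: [-2.1, 3.7, 4.0]
opening: 0.336
grasp_force: 30.0
```

```bash
python3 steer.py '0 0 -0.03 0 0 0 0;0 0 -0.07 0 0 0 0;0 0 -0.1 0 0 0 0;0 0 -0.1 0 0 0 0'; python3 - <<'E'
from h import *
s=probe_bus.read_state();R=s["tcp_rot"];print(R.T@(np.array([.5036,.037,.1])-s["position"]),18.53+180-np.degrees(np.arctan2(R[1,0],R[0,0]))%360)
c,p=wrist("w3")
E
```

```text
time_s: 5.05
position: [0.5825, -0.2639, 0.1351]
tcp_rot: [[-0.915, -0.403, 0.011], [-0.403, 0.915, -0.009], [-0.006, -0.012, -1.0]]
force: [1.1, -0.2, -0.7]
opening: 0.335
grasp_force: 30.0
[-0.0487  0.3076  0.0317] -5.216190262069745
```

```bash
python3 steer.py '-0.051 0.3 0 0 0 5.3 0;-0.051 0.3 0 0 0 5.3 0;-0.051 0.3 0 0 0 5.3 0;-0.051 0.3 0 0 0 5.3 0;-0.051 0.3 0 0 0 5.3 0;-0.051 0.3 0 0 0 5.3 0;-0.051 0.3 0.02 0 0 5.3 0;-0.051 0.3 0.03 0 0 5.3 0;-0.051 0.3 0.03 0 0 5.3 0;-0.051 0.3 0.03 0 0 5.3 0;-0.051 0.3 0.03 0 0 5.3 0;-0.051 0.3 0.03 0 0 5.3 0'; python3 - <<'E'
from h import *
s=probe_bus.read_state();R=s["tcp_rot"];print(R.T@(np.array([.5036,.037,.042])-s["position"]),18.53+180-np.degrees(np.arctan2(R[1,0],R[0,0]))%360)
c,p=wrist("w4");im=c["color"][...,::-1]
cv2.imwrite("pics/w4c.png",cv2.resize(im[100:340,140:440],None,fx=2.5,fy=2.5))
E
```

```text
time_s: 6.3
position: [0.5053, 0.0335, 0.1004]
tcp_rot: [[-0.949, -0.315, 0.001], [-0.315, 0.949, -0.0], [-0.001, -0.001, -1.0]]
force: [-0.8, 0.2, -0.8]
opening: 0.334
grasp_force: 30.0
[0.0006 0.0039 0.0584] 0.1929973713487243
```

View pics/w4c.png

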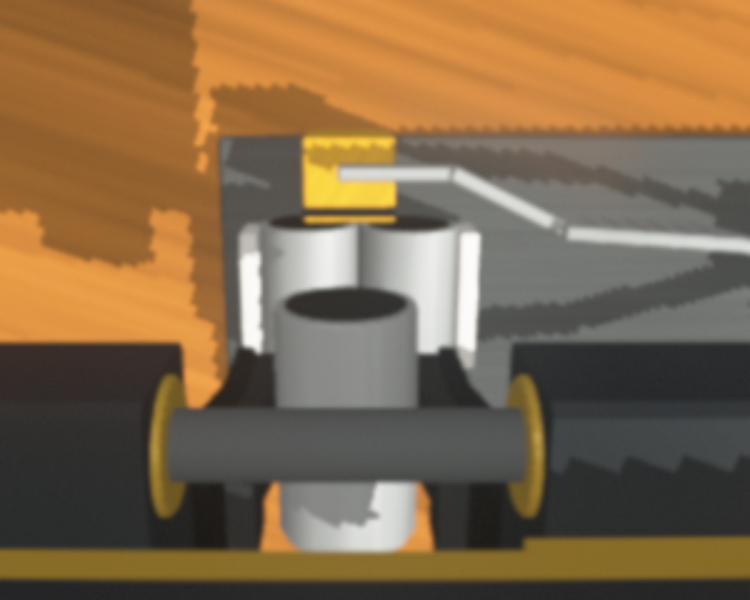

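The hover view (crop at 2.5×) shows the held tube above the saddle. Its bore centre is at (346,304) and its far end at (345,551). The near engraved line spans (303..395,211), and the valley between the base tubes is at x≈360.

```bash
python3 - <<'E'
from h import *
c,p=load("w4");f=lambda a:(np.array(a,float)+.5)/2.5-.5+[140,100]
za=p[0][2]+.0072
n=onplane(c,f([[346,304]]),za,p)[0];n2=onplane(c,f([[346,322]]),za+.015,p)[0];fr=onplane(c,f([[346,551]]),za+.015,p)[0]
l=onplane(c,f([[303,211],[395,211]]),.04,p);print("line ends",l)
toT=lambda w:p[1].T@(w-p[0])*1e3
print("tool-frame mm: near end",toT(n),"crest near",toT(n2),"crest far",toT(fr),"line",toT(l[0]),toT(l[1]))
pl=onplane(c,f([[222,137]]),.008,p)[0]
th=np.radians(18.53);Rj=np.array([[np.cos(th),-np.sin(th)],[np.sin(th),np.cos(th)]])
v=onplane(c,f([[360,235]]),.03,p)[0]
for q,m in((l[0],[-31,-16]),(l[1],[-31,10]),(pl,[-50,-45]),(v,[-25,0])): print("jig origin est",q[:2]-Rj@(np.array(m)/1e3))
e1=onplane(c,f([[242,228],[242+0,228]]),.026,p)[0]; print("wall",Rj.T@(e1[:2]-[.5036,.037]))
E
```

```text
line ends [[0.4796 0.0117 0.04  ]
 [0.4714 0.0366 0.04  ]]
tool-frame mm: near end [23.3638 -0.2709 -7.2267] crest near [ 24.2232  -0.2577 -22.2277] crest far [-24.0583  -0.3361 -22.1721] line [ 31.3557 -12.5352  60.4115] [31.3215 13.6178 60.3932]
jig origin est [0.5039 0.0368]
jig origin est [0.504 0.037]
jig origin est [0.5037 0.0386]
jig origin est [0.5066 0.0381]
wall [-0.0233 -0.0358]
```

```bash
python3 steer.py '0.0004 0.0038 0 0 0 -0.2 0;0.0004 0.0038 0.02 0 0 -0.2 0;0.0004 0.0038 0.04 0 0 -0.2 0;0.0004 0.0038 0.045 0 0 -0.2 0;0.0004 0.0038 0.05 0 0 -0.2 0;0.0004 0.0038 0.05 0 0 -0.2 0;0.0004 0.0038 0.05 0 0 -0.2 0'; python3 - <<'E'
from h import *
s=probe_bus.read_state();R=s["tcp_rot"];print(R.T@(np.array([.504,.037,.0417])-s["position"]),18.53+180-np.degrees(np.arctan2(R[1,0],R[0,0]))%360,s["force"])
c,p=wrist("w5");im=c["color"][...,::-1]
cv2.imwrite("pics/w5c.png",cv2.resize(im[100:340,140:440],None,fx=2.5,fy=2.5))
E
```

```text
time_s: 7.05
position: [0.5035, 0.038, 0.0506]
tcp_rot: [[-0.948, -0.32, 0.001], [-0.32, 0.948, -0.0], [-0.001, -0.001, -1.0]]
force: [-0.3, 0.7, -0.7]
opening: 0.334
grasp_force: 30.0
[-0.0002 -0.0012  0.0089] -0.10486412423537672 [-0.2833  0.725  -0.69  ]
```

View pics/w5c.png

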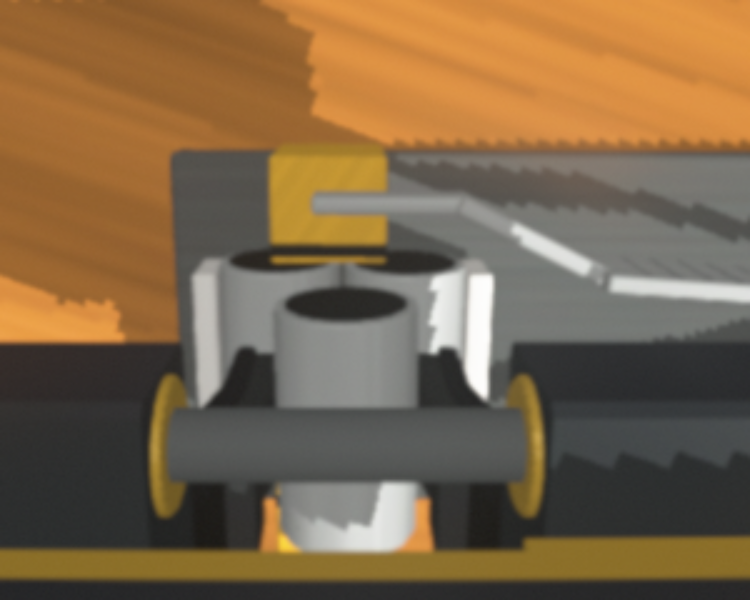

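The tube is just above the saddle, and its axis (x≈346) is about 1 mm to the right of the valley and wall midpoint (x≈342). I'll correct that, lower it and release.

```bash
python3 steer.py '0 -0.001 0.004 0 0 0 0;0 -0.001 0.007 0 0 0 0;0 -0.001 0.009 0 0 0 0;0 -0.001 0.009 0 0 0 0;0 -0.001 0.009 0 0 0 0'; python3 - <<'E'
from h import *
s=probe_bus.read_state();R=s["tcp_rot"];print(R.T@(np.array([.504,.037,.0417])-s["position"]),18.53+180-np.degrees(np.arctan2(R[1,0],R[0,0]))%360,s["force"])
c,p=wrist("w6");im=c["color"][...,::-1]
cv2.imwrite("pics/w6c.png",cv2.resize(im[100:340,140:440],None,fx=2.5,fy=2.5))
E
```

```text
time_s: 7.6
position: [0.5036, 0.0368, 0.0417]
tcp_rot: [[-0.948, -0.32, 0.001], [-0.32, 0.948, -0.001], [-0.001, -0.001, -1.0]]
force: [-2.0, -1.1, 6.4]
opening: 0.338
grasp_force: 30.0
[-0.0005  0.0001  0.    ] -0.11007187746776026 [-2.0344 -1.132   6.4086]
```

View pics/w6c.png

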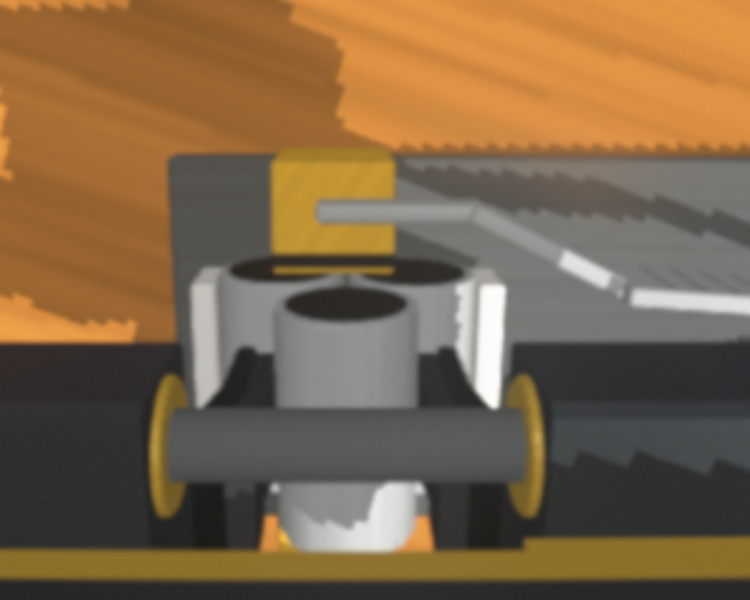

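The tube now rests in the saddle with 6 N of contact, and it lies central between the two walls. The line is at y≈261. I'll check the axial centring before releasing.

```bash
python3 - <<'E'
from h import *
c,p=load("w6");f=lambda a:(np.array(a,float)+.5)/2.5-.5+[140,100]
im=c["color"].mean(2);u=int(140+345/2.5);print(np.c_[np.arange(198,224),im[198:224,u-8:u-4].mean(1),im[198:224,u+4:u+8].mean(1)].round().astype(int).tolist())
toT=lambda w:p[1].T@(w-p[0])*1e3
print([toT(onplane(c,f([[333,y]]),.04,p)[0])[0] for y in(258,261,264)])
za=p[0][2]+.007
print("near face",[toT(onplane(c,f([[346,y]]),za,p)[0])[0] for y in(302,304,306)],"tube far",toT(onplane(c,f([[346,551]]),za+.015,p)[0]))
E
```

```text
[[198, 131, 128], [199, 131, 127], [200, 122, 119], [201, 97, 96], [202, 65, 65], [203, 47, 47], [204, 43, 44], [205, 47, 47], [206, 68, 69], [207, 96, 98], [208, 107, 109], [209, 104, 104], [210, 110, 107], [211, 123, 117], [212, 129, 122], [213, 126, 118], [214, 109, 100], [215, 75, 69], [216, 47, 46], [217, 40, 41], [218, 40, 42], [219, 41, 41], [220, 40, 42], [221, 41, 41], [222, 40, 41], [223, 40, 41]]
[np.float64(30.958373442256377), np.float64(30.304066137983902), np.float64(29.648505349895295)]
near face [np.float64(23.72782334073172), np.float64(23.30300236324398), np.float64(22.87762054793804)] tube far [-24.1793  -0.3324 -21.9863]
```

```bash
python3 steer.py '-0.0005 0 -0.0015 0 0 0 0;-0.0005 0 -0.001 0 0 0 0;-0.0005 0 0 0 0 0 0;-0.0005 0 0 0 0 0 0;-0.0005 0 0 0 0 0 0.4;-0.0005 0 0 0 0 0 0.5;-0.0005 0 0 0 0 0 0.65;-0.0005 0 0 0 0 0 0.65;-0.0005 0 0 0 0 0 0.65;-0.0005 0 -0.01 0 0 0 0.65;-0.0005 0 -0.03 0 0 0 0.65;-0.0005 0 -0.06 0 0 0 0.65;-0.0005 0 -0.09 0 0 0 0.65;-0.0005 0 -0.11 0 0 0 0.65;-0.0005 0 -0.11 0 0 0 0.65;-0.0005 0 -0.11 0 0 0 0.65'; python3 - <<'E'
from h import *
s=probe_bus.read_state();print(s["force"],s["opening"])
c,p=wrist("w7");im=c["color"][...,::-1]
cv2.imwrite("pics/w7c.png",cv2.resize(im[110:340,160:460],None,fx=2.5,fy=2.5))
E
```

```text
time_s: 9.25
position: [0.5037, 0.0373, 0.1515]
tcp_rot: [[-0.948, -0.32, 0.001], [-0.32, 0.948, -0.0], [-0.001, -0.0, -1.0]]
force: [0.5, -0.0, -0.1]
opening: 0.651
grasp_force: 0.0
[ 0.4857 -0.04   -0.0627] 0.650549326594884
```

View pics/w7c.png

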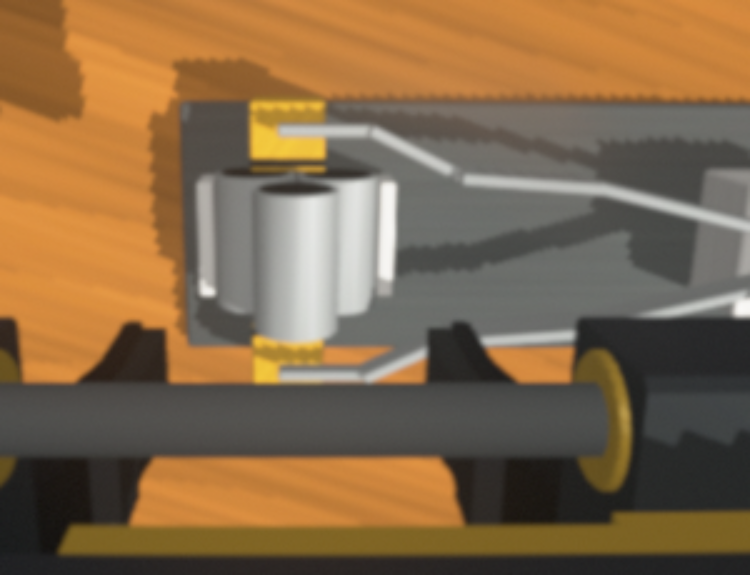

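The tube is released and rests in the saddle between the posts. In the crop the tube spans (297,185)-(295,340), with its tips open at (280,131) and (283,375). Next I'll turn 90° and go above the grips with the gripper open.

```bash
python3 steer.py '-0.0004 0.03 0 0 0 10 1;-0.0004 0.06 0 0 0 20 1;-0.0004 0.0772 0 0 0 30 1;-0.0004 0.0772 0 0 0 40 1;-0.0004 0.0772 0 0 0 50 1;-0.0004 0.0772 0 0 0 60 1;-0.0004 0.0772 0 0 0 70 1;-0.0004 0.0772 0 0 0 80 1;-0.0004 0.0772 0 0 0 89.9 1;-0.0004 0.0772 0 0 0 89.9 1;-0.0004 0.0772 0.02 0 0 89.9 1;-0.0004 0.0772 0.04 0 0 89.9 1;-0.0004 0.0772 0.05 0 0 89.9 1;-0.0004 0.0772 0.05 0 0 89.9 1;-0.0004 0.0772 0.05 0 0 89.9 1'; python3 - <<'E'
from h import *
s=probe_bus.read_state();R=s["tcp_rot"];print(R.T@(np.array([.4794,.1105,.031])-s["position"]),108.53-np.degrees(np.arctan2(R[1,0],R[0,0]))%360,s["force"],s["joint_positions"])
c,p=wrist("w8");g=cv2.cvtColor(c["color"],cv2.COLOR_RGB2GRAY);hsv=cv2.cvtColor(c["color"],cv2.COLOR_RGB2HSV)
# expected pixels of plate side edges (z=8), arms roots
th=np.radians(18.53);Rj=np.array([[np.cos(th),-np.sin(th)],[np.sin(th),np.cos(th)]])
W=lambda x,y,z:np.r_[Rj@[x/1e3,y/1e3]+[.504,.037],z/1e3]
P=[W(-50,200,8),W(50,200,8),W(-50,100,8),W(50,100,8),W(-28,100,53),W(28,100,53),W(-14,150,53),W(14,150,53)]
print(project(c,P,p).round(1))
for v in (100,130,160,190,215): 
    sat=hsv[v,:,1].astype(int);m=np.where(sat[100:460]<100)[0]+100;print(v,m.min(),m.max(),len(m))
E
```

```text
time_s: 10.8
position: [0.4793, 0.1105, 0.1006]
tcp_rot: [[-0.321, 0.947, -0.001], [0.947, 0.321, -0.0], [0.0, -0.001, -1.0]]
force: [0.2, -0.5, 0.3]
opening: 1.001
grasp_force: 0.0
[-0.0001  0.0002  0.0696] -0.20168555401832577 [ 0.2079 -0.5171  0.3288] [ -0.0552  31.4631 107.2606  -0.0008  41.3496 -18.7863]
[[212.9  54.7]
 [347.3  54.9]
 [218.4 187.2]
 [340.9 187.5]
 [238.6 198.8]
 [321.1 199. ]
 [258.2 122.5]
 [301.9 122.6]]
100 216 344 129
130 218 343 126
160 219 341 123
190 220 340 121
215 221 338 118
```

The prediction matches the plate edges, centred to within 0.3 mm. Joint 6 is at -19°, so a half turn the other way (161°, in range) puts the wrist camera above the tips. I'll do that.

```bash
python3 steer.py '0 0 0 0 0 8.5 1;0 0 0 0 0 17 1;0 0 0 0 0 25.5 1;0 0 0 0 0 34 1;0 0 0 0 0 42 1;0 0 0 0 0 50 1;0 0 0 0 0 58 1;0 0 0 0 0 66 1;0 0 0 0 0 74 1;0 0 0 0 0 82 1;0 0 0 0 0 90 1;0 0 0 0 0 90 1' && python3 steer.py '0 0 0 0 0 8.5 1;0 0 0 0 0 17 1;0 0 0 0 0 25.5 1;0 0 0 0 0 34 1;0 0 0 0 0 42 1;0 0 0 0 0 50 1;0 0 0 0 0 58 1;0 0 0 0 0 66 1;0 0 0 0 0 74 1;0 0 0 0 0 82 1;0 0 0 0 0 89 1;0 0 0 0 0 89.8 1;0 0 0 0 0 89.8 1'
python3 - <<'E'
from h import *
s=probe_bus.read_state();R=s["tcp_rot"];print(R.T@(np.array([.4794,.1105,.032])-s["position"]),288.53-np.degrees(np.arctan2(R[1,0],R[0,0]))%360,s["joint_positions"])
E
```

```text
time_s: 12.05
position: [0.4802, 0.1106, 0.102]
tcp_rot: [[0.947, 0.321, 0.002], [0.321, -0.947, 0.0], [0.002, 0.001, -1.0]]
force: [0.6, 0.4, 0.9]
opening: 1.001
grasp_force: 0.0
time_s: 13.35
position: [0.4798, 0.1106, 0.1014]
tcp_rot: [[0.328, -0.945, 0.001], [-0.945, -0.328, -0.0], [0.0, -0.001, -1.0]]
force: [0.3, -0.4, 0.7]
opening: 0.999
grasp_force: 0.0
[-0.0001  0.0004  0.0694] -0.6200891128293051 [ -0.0508  31.3712 107.2501  -0.0005  41.3281 160.7995]
```

```bash
python3 steer.py '0 0 0 0 0 0.2 1;0 0.0004 0.02 0 0 0.2 1;0 0.0004 0.04 0 0 0.2 1;0 0.0004 0.055 0 0 0.2 1;0 0.0004 0.065 0 0 0.2 1;0 0.0004 0.069 0 0 0.2 1;0 0.0004 0.069 0 0 0.2 1;0 0.0004 0.069 0 0 0.2 1'
python3 - <<'E'
from h import *
s=probe_bus.read_state();R=s["tcp_rot"];print(R.T@(np.array([.4794,.1105,.032])-s["position"]),288.53-np.degrees(np.arctan2(R[1,0],R[0,0]))%360,s["joint_positions"],s["force"])
c,p=wrist("w9");hsv=cv2.cvtColor(c["color"],cv2.COLOR_RGB2HSV);g=cv2.cvtColor(c["color"],cv2.COLOR_RGB2GRAY)
th=np.radians(18.53);Rj=np.array([[np.cos(th),-np.sin(th)],[np.sin(th),np.cos(th)]])
W=lambda x,y,z:np.r_[Rj@[x/1e3,y/1e3]+[.504,.037],z/1e3]
N=["mark-","mark+","tip-","tip+","post-out","post+out","grip-","grip+"]
for n,q in zip(N,project(c,[W(-31,-8,40),W(31,-8,40),W(-43,0,53),W(43,0,53),W(-52,0,40),W(52,0,40),W(-28.6,55,59),W(28.6,55,59)],p).round(1)):print(n,q)
for v in (100,110,118,124,130):
    print(v,"L",g[v,150:240].tolist());print("  R",g[v,315:405].tolist())
E
```

```text
time_s: 14.15
position: [0.4795, 0.1105, 0.0324]
tcp_rot: [[0.321, -0.947, 0.001], [-0.947, -0.321, -0.0], [0.0, -0.001, -1.0]]
force: [0.4, -0.4, 0.7]
opening: 0.998
grasp_force: 0.0
[-0.0001  0.0001  0.0004] -0.22365094812982989 [ -0.0642  39.0146 109.2531  -0.0007  31.6818 161.1827] [ 0.4452 -0.4274  0.7298]
mark- [344.6  91.3]
mark+ [210.6  91. ]
tip- [377.7 107.6]
tip+ [177.3 107.1]
post-out [388.3 109.7]
post+out [166.8 109.1]
grip- [340.5 233.9]
grip+ [213.9 233.6]
100 L [136, 136, 136, 139, 139, 139, 142, 141, 141, 143, 142, 142, 142, 142, 143, 140, 135, 130, 131, 133, 134, 133, 128, 126, 128, 133, 136, 138, 139, 137, 129, 118, 109, 106, 109, 119, 130, 135, 136, 136, 135, 134, 134, 135, 135, 136, 136, 138, 139, 140, 140, 140, 140, 139, 139, 138, 132, 109, 77, 60, 82, 115, 132, 135, 135, 134, 135, 135, 135, 136, 135, 134, 135, 135, 136, 135, 135, 135, 135, 135, 135, 134, 135, 135, 134, 135, 135, 135, 135, 135]
  R [140, 139, 139, 138, 138, 139, 139, 137, 139, 138, 139, 137, 139, 139, 139, 138, 138, 139, 139, 137, 134, 123, 111, 110, 120, 123, 108, 84, 68, 67, 65, 69, 88, 116, 
[... 3140 characters left out ...]
, 109, 119, 128, 133, 131, 121, 110, 106, 106, 104, 106, 106, 105, 104, 106, 104, 105, 103, 106, 106, 105, 105, 97, 79, 61, 57, 57, 73, 98, 110, 113, 113, 112, 113, 114, 114, 114, 113, 114, 114, 113, 114, 114, 114, 115, 115, 113, 113, 115, 114, 115, 115, 114, 114]
  R [119, 120, 121, 121, 120, 120, 121, 120, 122, 119, 120, 120, 119, 119, 120, 120, 119, 119, 114, 107, 102, 102, 108, 113, 108, 92, 78, 74, 73, 74, 80, 98, 116, 123, 124, 123, 123, 123, 125, 124, 124, 125, 124, 124, 122, 121, 121, 120, 121, 121, 122, 121, 114, 105, 97, 95, 95, 103, 116, 129, 137, 140, 142, 142, 141, 133, 128, 126, 125, 128, 129, 128, 130, 134, 129, 120, 104, 97, 99, 102, 101, 99, 100, 98, 100, 99, 98, 96, 95, 93]
```

```bash
python3 - <<'E'
from h import *
th=np.radians(18.53);Rj=np.array([[np.cos(th),-np.sin(th)],[np.sin(th),np.cos(th)]])
W=lambda x,y,z:np.r_[Rj@[x/1e3,y/1e3]+[.504,.037],z/1e3]
J=lambda w:np.r_[Rj.T@(w[:2]-[.504,.037]),w[2]]*1e3
c,p=load("w9")
print("pred crest ends -,+",project(c,[W(-25,0,63.7),W(25,0,63.7),W(0,0,63.7),W(0,0,40)],p))
print("obs crest ends",[J(onplane(c,[[u,107]],.0637,p)[0]).round(2) for u in(336.2,211.3)],"line",[J(onplane(c,[[u,107]],.040,p)[0]).round(2) for u in(341.2,347.2,207.9)])
c,p=load("w7");g=cv2.cvtColor(c["color"],cv2.COLOR_RGB2GRAY);u=int(160+296/2.5)
print(u,[(v,int(g[v,u-3:u+4].mean())) for v in list(range(168,192))+list(range(238,256))])
print("line w7",[(v,int(g[v,265:270].mean()),int(g[v,282:287].mean())) for v in range(170,182)])
print("pred near crest, far crest, line",project(c,[W(-25,0,63.7),W(25,0,63.7),W(-31,-8,40)],p))
c,p=load("w9");im=c["color"][...,::-1];cv2.imwrite("pics/w9c.png",cv2.resize(im[60:260,145:415],None,fx=2.9,fy=2.9,interpolation=cv2.INTER_CUBIC))
E
```

```text
pred crest ends -,+ [[340.5895 105.3209]
 [214.21   105.0122]
 [277.3987 105.0345]
 [277.5537 109.0175]]
obs crest ends [array([-23.29,   0.65,  63.7 ]), array([26.19,  0.75, 63.7 ])] line [array([-29.76,  -1.03,  40.  ]), array([-32.57,  -1.05,  40.  ]), array([32.59, -0.9 , 40.  ])]
278 [(168, 196), (169, 195), (170, 195), (171, 194), (172, 183), (173, 144), (174, 92), (175, 68), (176, 96), (177, 123), (178, 115), (179, 102), (180, 103), (181, 102), (182, 89), (183, 65), (184, 49), (185, 46), (186, 51), (187, 85), (188, 140), (189, 182), (190, 198), (191, 200), (238, 202), (239, 201), (240, 201), (241, 201), (242, 201), (243, 201), (244, 200), (245, 201), (246, 202), (247, 198), (248, 186), (249, 163), (250, 141), (251, 134), (252, 134), (253, 139), (254, 150), (255, 148)]
line w7 [(170, 197, 194), (171, 196, 194), (172, 184, 185), (173, 141, 146), (174, 86, 93), (175, 60, 72), (176, 80, 113), (177, 99, 146), (178, 84, 123), (179, 61, 80), (180, 76, 75), (181, 109, 100)]
pred near crest, far crest, line [[278.1566 186.4261]
 [278.1424 245.3521]
 [268.9628 174.8954]]
```

View pics/w9c.png

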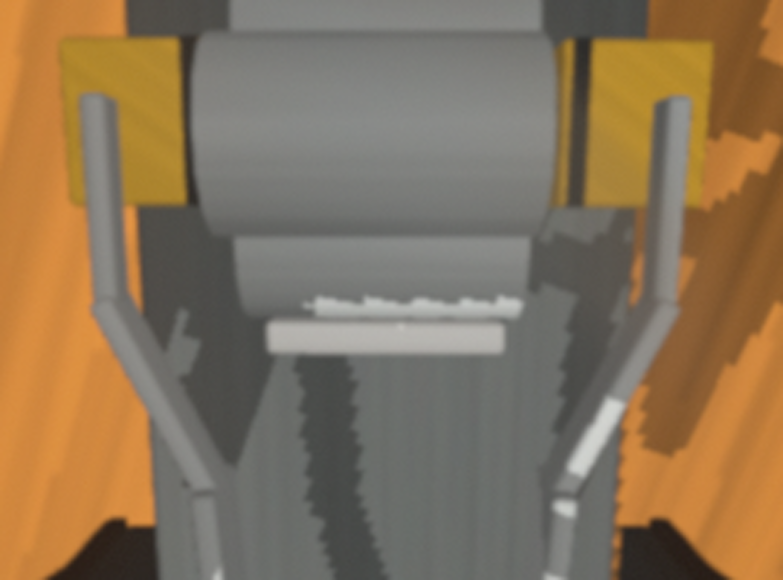

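The view shows the tube seated, but its ends are at jig x −23.3 and +26.2, so it is about 1.5 mm off towards +x (left). It almost covers the left line, and the right line shows a gap. I'll mend that by regrasping and shifting −1.45 mm.

```bash
python3 steer.py '0 0 -0.03 0 0 0 1;0 0 -0.06 0 0 0 1;0 0 -0.08 0 0 0 1;0 0 -0.085 0 0 -8 1;0.03 0 -0.085 0 0 -16 1;0.06 0 -0.085 0 0 -24 0.65;0.0775 0 -0.085 0 0 -32 0.65;0.0775 0 -0.085 0 0 -40 0.65;0.0775 0 -0.085 0 0 -48 0.65;0.0775 0 -0.085 0 0 -56 0.65;0.0775 0 -0.085 0 0 -64 0.65;0.0775 0 -0.085 0 0 -72 0.65;0.0775 0 -0.085 0 0 -80 0.65;0.0775 0 -0.085 0 0 -88 0.65;0.0775 0 -0.085 0 0 -90 0.65;0.0775 0 -0.085 0 0 -90 0.65;0.0775 0 -0.085 0 0 -90 0.65'
python3 - <<'E'
from h import *
s=probe_bus.read_state();R=s["tcp_rot"];th=np.radians(18.53)
t=np.array([.504,.037])+.001*np.array([np.cos(th),np.sin(th)])
print(R.T@(np.r_[t,.0417]-s["position"]),18.53-np.degrees(np.arctan2(R[1,0],R[0,0]))%360,s["joint_positions"],s["opening"])
E
```

```text
time_s: 15.9
position: [0.5041, 0.037, 0.1176]
tcp_rot: [[0.947, 0.32, 0.001], [0.32, -0.947, -0.0], [0.001, 0.0, -1.0]]
force: [-0.3, 0.1, 0.6]
opening: 0.652
grasp_force: 0.0
[ 0.0008 -0.0001  0.0759] -0.15725505495581515 [ -8.4833  30.4143 104.7594  -0.0015  44.7727  62.8305] 0.6520270324122284
```

```bash
python3 steer.py '0.001 0 0.03 0 0 0.15 0.65;0.001 0 0.055 0 0 0.15 0.65;0.001 0 0.07 0 0 0.15 0.65;0.001 0 0.0755 0 0 0.15 0.65;0.001 0 0.0755 0 0 0.15 0.65;0.001 0 0.0755 0 0 0.15 0.45;0.001 0 0.0755 0 0 0.15 0.38;0.001 0 0.0755 0 0 0.15 0;0.001 0 0.0755 0 0 0.15 0;0.001 0 0.0755 0 0 0.15 0;0.001 0 0.0755 0 0 0.15 0;0.001 0 0.0755 0 0 0.15 0;0.001 0 0.0755 0 0 0.15 0'; python3 steer.py '0 0 -0.002 0 0 0 0;0 0 -0.004 0 0 0 0;-0.0008 0 -0.004 0 0 0 0;-0.00145 0 -0.004 0 0 0 0;-0.00145 0 -0.003 0 0 0 0;-0.00145 0 -0.002 0 0 0 0;-0.00145 0 -0.001 0 0 0 0;-0.00145 0 0 0 0 0 0;-0.00145 0 0 0 0 0 0;-0.00145 0 0 0 0 0 0'
```

```text
time_s: 17.2
position: [0.5053, 0.0373, 0.042]
tcp_rot: [[0.948, 0.319, 0.001], [0.319, -0.948, -0.0], [0.001, 0.0, -1.0]]
force: [-0.2, -0.1, 5.9]
opening: 0.336
grasp_force: 30.0
time_s: 18.2
position: [0.5037, 0.0367, 0.042]
tcp_rot: [[0.948, 0.319, 0.0], [0.319, -0.948, -0.0], [0.0, 0.0, -1.0]]
force: [-1.0, -0.9, 5.3]
opening: 0.336
grasp_force: 30.0
```

```bash
python3 steer.py '0 0 0 0 0 0 0.38;0 0 0 0 0 0 0.5;0 0 0 0 0 0 0.65;0 0 0 0 0 0 0.65;0 0 0 0 0 0 0.65;0 0 -0.01 0 0 0 0.65;0 0 -0.04 0 0 0 0.65;0 0 -0.07 0 0 0 0.65;0 0 -0.075 0 0 0 0.65' && python3 steer.py '0.0004 -0.03 0 0 0 8 1;0.0004 -0.06 0 0 0 16 1;0.0004 -0.0775 0 0 0 24 1;0.0004 -0.0775 0 0 0 32 1;0.0004 -0.0775 0 0 0 40 1;0.0004 -0.0775 0 0 0 48 1;0.0004 -0.0775 0 0 0 56 1;0.0004 -0.0775 0 0 0 64 1;0.0004 -0.0775 0 0 0 72 1;0.0004 -0.0775 0 0 0 80 1;0.0004 -0.0775 0 0 0 87 1;0.0004 -0.0775 0 0 0 90 1;0.0004 -0.0775 0.01 0 0 90 1;0.0004 -0.0775 0.04 0 0 90 1;0.0004 -0.0775 0.065 0 0 90 1;0.0004 -0.0775 0.08 0 0 90 1;0.0004 -0.0775 0.085 0 0 90 1;0.0004 -0.0775 0.085 0 0 90 1;0.0004 -0.0775 0.085 0 0 90 1'
cat >> h.py <<'E'
th=np.radians(18.53);Rj=np.array([[np.cos(th),-np.sin(th)],[np.sin(th),np.cos(th)]])
W=lambda x,y,z:np.r_[Rj@[x/1e3,y/1e3]+[.504,.037],z/1e3]
J=lambda w:np.r_[Rj.T@(w[:2]-[.504,.037]),w[2]]*1e3
E
python3 - <<'E'
from h import *
s=probe_bus.read_state();R=s["tcp_rot"];print(R.T@(W(0,77.5,32)-s["position"]),288.53-np.degrees(np.arctan2(R[1,0],R[0,0]))%360,s["joint_positions"],s["force"])
c,p=wrist("w10");g=cv2.cvtColor(c["color"],cv2.COLOR_RGB2GRAY)
print("crest -,+; tips",project(c,[W(-25,0,63.7),W(25,0,63.7),W(-43,10,53),W(43,10,53),W(-31,0,40),W(31,0,40)],p))
for v in(104,108): print(v,"L",g[v,200:222].tolist(),"R",g[v,328:352].tolist())
E
```

```text
time_s: 19.1
position: [0.5058, 0.0367, 0.1199]
tcp_rot: [[0.948, 0.319, 0.007], [0.319, -0.948, -0.001], [0.006, 0.003, -1.0]]
force: [1.2, 0.7, -0.7]
opening: 0.653
grasp_force: 0.0
time_s: 21.0
position: [0.4795, 0.1105, 0.0317]
tcp_rot: [[0.319, -0.948, 0.0], [-0.948, -0.319, -0.0], [0.0, -0.0, -1.0]]
force: [0.7, -0.0, 0.9]
opening: 1.001
grasp_force: 0.0
[-0.      0.0001 -0.0003] -0.0798261979975905 [ -0.0596  39.0993 109.2484  -0.0019  31.6237 161.3322] [ 0.6672 -0.0436  0.9083]
crest -,+; tips [[340.5055 104.9393]
 [213.4234 104.9623]
 [376.1073 131.1659]
 [178.0827 131.1956]
 [343.6681 108.9766]
 [210.6717 108.9985]]
104 L [136, 138, 139, 141, 140, 138, 122, 90, 59, 50, 50, 51, 61, 87, 116, 130, 136, 137, 137, 137, 137, 137] R [138, 139, 137, 138, 138, 138, 138, 137, 137, 138, 138, 134, 120, 95, 75, 68, 68, 70, 77, 100, 122, 134, 138, 138]
108 L [137, 136, 135, 135, 136, 136, 126, 92, 61, 49, 49, 50, 55, 80, 109, 126, 132, 134, 134, 134, 134, 133] R [137, 138, 137, 137, 137, 137, 137, 137, 137, 137, 137, 131, 113, 87, 72, 69, 68, 70, 81, 105, 126, 135, 137, 137]
```

The tube is now centred to within 0.2 mm: its ends are at pixels 213.2 and 340.6, against a predicted 213.4 and 340.5. The tool is on the grip centre, so I'll start the squeeze.

```bash
python3 steer.py '0 0 0 0 0 0 0.8;0 0 0 0 0 0 0.72;0 0 0 0 0 0 0.68;0 0 0 0 0 0 0.64;0 0 0 0 0 0 0.62;0 0 0 0 0 0 0.6;0 0 0 0 0 0 0.58;0 0 0 0 0 0 0.58;0 0 0 0 0 0 0.58;0 0 0 0 0 0 0.58'
python3 - <<'E'
from h import *
s=probe_bus.read_state();R=s["tcp_rot"];print(R.T@(W(0,77.5,32)-s["position"]),s["opening"],s["grasp_force"],R.T@s["force"])
for n in("w10","w11"):
    c,p=wrist(n) if n=="w11" else load(n);hsv=cv2.cvtColor(c["color"],cv2.COLOR_RGB2HSV)
    for y in (0,3):
        v=int(round(project(c,[W(36,y,53)],p)[0,1]));print(n,v,"L",[(int(a),int(b)) for a,b in hsv[v,170:212,1:]]);print(" R",[(int(a),int(b)) for a,b in hsv[v,342:386,1:]])
E
```

```text
time_s: 22.05
position: [0.4801, 0.11, 0.0317]
tcp_rot: [[0.319, -0.948, 0.002], [-0.948, -0.319, -0.001], [0.001, -0.001, -1.0]]
force: [2.2, -4.9, 1.4]
opening: 0.581
grasp_force: 4.5
[-0.0007  0.0005 -0.0003] 0.5805256074174041 4.473912554451545 [ 5.325  -0.5339 -1.406 ]
w10 107 L [(179, 167), (139, 154), (71, 137), (25, 132), (11, 134), (11, 137), (11, 140), (11, 141), (11, 141), (13, 136), (16, 125), (16, 114), (19, 109), (28, 110), (74, 128), (138, 155), (175, 173), (189, 177), (191, 178), (187, 179), (185, 179), (188, 178), (188, 178), (188, 178), (187, 177), (187, 177), (186, 177), (187, 175), (187, 175), (187, 173), (188, 172), (182, 174), (184, 173), (183, 174), (184, 175), (185, 175), (176, 159), (156, 116), (103, 72), (59, 56), (48, 53), (52, 54)]
 R [(37, 76), (49, 73), (49, 73), (54, 75), (90, 91), (132, 124), (154, 154), (165, 168), (167, 170), (169, 172), (169, 171), (169, 173), (170, 174), (172, 175), (175, 175), (177, 176), (177, 179), (179, 179), (183, 180), (182, 182), (183, 183), (185, 182), (185, 182), (184, 183), (185, 183), (185, 181), (173, 170), (129, 142), 
[... 2466 characters left out ...]
, (7, 150), (7, 147), (11, 138), (12, 127), (13, 117), (20, 116), (72, 138), (143, 171), (177, 187), (184, 190), (184, 190), (183, 188), (179, 175), (159, 136), (120, 87), (67, 61), (50, 56)]
 R [(43, 89), (43, 77), (40, 77), (40, 77), (61, 84), (105, 112), (140, 149), (158, 173), (160, 179), (160, 180), (161, 179), (162, 179), (163, 180), (159, 176), (140, 162), (101, 137), (52, 113), (31, 106), (30, 109), (22, 118), (16, 131), (11, 142), (9, 147), (10, 150), (10, 153), (10, 153), (27, 153), (82, 162), (146, 180), (181, 190), (184, 194), (189, 194), (187, 194), (189, 193), (190, 193), (189, 193), (189, 192), (190, 191), (189, 190), (189, 190), (190, 189), (190, 188), (190, 188), (191, 190)]
```

```bash
cat > tip.py <<'E'
from h import *
def cross(a,u0,lev,rising):
    for i in range(len(a)-1):
        if (a[i]-lev)*(a[i+1]-lev)<=0 and (a[i+1]>a[i])==rising: return u0+i+(lev-a[i])/(a[i+1]-a[i])
def tips(c,p):
    hsv=cv2.cvtColor(c["color"],cv2.COLOR_RGB2HSV).astype(float);out=[]
    for y in(-1,0,1,2):
        v=int(round(project(c,[W(36,y,53)],p)[0,1]))
        L=cross(hsv[v,168:206,1],168,100,False);R=388-cross(hsv[v,345:389,1][::-1],0,100,False)
        lo=cross(hsv[v,200:215,2],200,115,False);ro=cross(hsv[v,343:356,2],343,120,True) # line outer edges
        a=[J(onplane(c,[[u,v]],z,p)[0])[0] if u else np.nan for u,z in((L,.053),(R,.053),(lo,.04),(ro,.04))]
        out.append(a)
    o=np.array(out);print(o[1].round(2));m=np.nanmedian(o,0)
    print("tip+ %.2f tip- %.2f | line centre + %.2f - %.2f"%(m[0]-2,m[1]+2,m[2]-1.5,m[3]+1.5))
if __name__=="__main__":
    import sys
    for n in sys.argv[1:]:
        new=n.endswith("!");n=n.rstrip("!")
        s=probe_bus.read_state();
        if new: print("opening",s["opening"],s["grasp_force"],"tcp err",s["tcp_rot"].T@(W(0,77.5,32)-s["position"])*1e3,"F",s["tcp_rot"].T@s["force"],s["time_s"])
        c,p=wrist(n) if new else load(n);print(n);tips(c,p)
E
python3 tip.py w10 w11
```

```text
w10
[ 45.06 -44.92  32.66 -32.46]
tip+ 43.08 tip- -42.91 | line centre + 31.18 - -30.95
w11
[ 37.94 -39.22  32.5  -32.43]
tip+ 35.96 tip- -37.22 | line centre + 31.02 - -30.95
```

```bash
python3 steer.py '0 -0.00035 0 0 0 0 0.565;0 -0.00035 0 0 0 0 0.55;0 -0.00035 0 0 0 0 0.535;0 -0.00035 0 0 0 0 0.522;0 -0.00035 0 0 0 0 0.515;0 -0.00035 0 0 0 0 0.515;0 -0.00035 0 0 0 0 0.515;0 -0.00035 0 0 0 0 0.515;0 -0.00035 0 0 0 0 0.515' | head -1; python3 tip.py w12!
```

```text
time_s: 23.0
opening 0.5149039918634408 5.304484685766511 tcp err [-1.1487  0.8922 -0.2714] F [ 7.229   0.1104 -0.443 ] 23.0
w12
[ 33.85 -33.85  32.02 -32.89]
tip+ 31.87 tip- -31.88 | line centre + 30.55 - -31.42
```

The tip now overlaps the line's edge in those rows, so I'll measure the line ahead of the tips instead (y≈−10 to −13).

```bash
python3 - <<'E'
import re
t=open("tip.py").read()
t=t.replace('lo=cross','v2=int(round(project(c,[W(31,y-11,40)],p)[0,1]));lo=cross').replace("hsv[v,200:215,2]","hsv[v2,200:215,2]").replace("hsv[v,343:356,2]","hsv[v2,343:356,2]")
t=t.replace("for u,z in((L,.053),(R,.053),(lo,.04),(ro,.04))]","for u,z,v in((L,.053,v),(R,.053,v),(lo,.04,v2),(ro,.04,v2))]")
open("tip.py","w").write(t)
E
python3 tip.py w10 w11 w12; python3 - <<'E'
from h import *
c,p=load("w12");hsv=cv2.cvtColor(c["color"],cv2.COLOR_RGB2HSV)
for y in(-8,-11,-13):
    v=int(round(project(c,[W(31,y,40)],p)[0,1]));print(v,hsv[v,196:220,2].tolist(),hsv[v,336:358,2].tolist())
E
```

```text
w10
[ 45.06 -44.92  32.64 -32.49]
tip+ 43.08 tip- -42.91 | line centre + 31.14 - -30.99
w11
[ 37.94 -39.22  32.45 -32.49]
tip+ 35.96 tip- -37.22 | line centre + 30.96 - -30.96
w12
[ 33.85 -33.85  32.42 -32.48]
tip+ 31.87 tip- -31.88 | line centre + 30.94 - -31.00
93 [190, 189, 190, 178, 155, 139, 141, 145, 149, 151, 152, 148, 139, 125, 117, 105, 85, 74, 105, 144, 152, 143, 140, 141] [142, 141, 142, 142, 142, 142, 138, 114, 84, 78, 88, 96, 102, 114, 130, 143, 152, 154, 157, 156, 153, 162]
87 [190, 190, 191, 191, 191, 191, 190, 189, 188, 188, 188, 172, 130, 81, 63, 63, 63, 73, 117, 160, 169, 150, 139, 138] [137, 137, 136, 137, 138, 141, 140, 120, 87, 65, 60, 60, 61, 94, 147, 181, 195, 198, 197, 196, 195, 195]
82 [189, 188, 187, 188, 187, 187, 187, 187, 187, 187, 181, 158, 115, 77, 61, 61, 64, 83, 127, 168, 178, 162, 142, 134] [131, 131, 132, 131, 135, 151, 162, 149, 107, 70, 56, 54, 56, 81, 128, 170, 190, 194, 194, 193, 193, 193]
```

```bash
python3 steer.py '0 0 0 0 0 0 0.508;0 0 0 0 0 0 0.5025;0 0 0 0 0 0 0.5025;0 0 0 0 0 0 0.5025;0 0 0 0 0 0 0.5025;0 0 0 0 0 0 0.5025;0 0 0 0 0 0 0.5025;0 0 0 0 0 0 0.5025' | head -1; python3 tip.py w13!
```

```text
time_s: 23.85
opening 0.5037496150541698 5.74954108291422 tcp err [-1.214   1.0195 -0.2668] F [ 7.4224  0.7522 -0.7667] 23.85
w13
[ 33.11 -32.68  32.48 -32.46]
tip+ 31.13 tip- -30.71 | line centre + 30.96 - -30.95
```

Both tips are within 0.3 mm of the lines. I'll hold, then check that it is steady.

```bash
H='0 0.0001 0 0 0 0 0.5025'; python3 steer.py '0 0.0001 0 0 0 0 0.5025;0 0.0001 0 0 0 0 0.5025;0 0.0001 0 0 0 0 0.5025;0 0.0001 0 0 0 0 0.5025;0 0.0001 0 0 0 0 0.5025;0 0.0001 0 0 0 0 0.5025;0 0.0001 0 0 0 0 0.5025;0 0.0001 0 0 0 0 0.5025' | head -1; python3 tip.py w14!; python3 steer.py '0 0 0 0 0 0 0.5025;0 0 0 0 0 0 0.5025;0 0 0 0 0 0 0.5025;0 0 0 0 0 0 0.5025;0 0 0 0 0 0 0.5025;0 0 0 0 0 0 0.5025;0 0 0 0 0 0 0.5025;0 0 0 0 0 0 0.5025;0 0 0 0 0 0 0.5025;0 0 0 0 0 0 0.5025;0 0 0 0 0 0 0.5025;0 0 0 0 0 0 0.5025;0 0 0 0 0 0 0.5025;0 0 0 0 0 0 0.5025;0 0 0 0 0 0 0.5025;0 0 0 0 0 0 0.5025;0 0 0 0 0 0 0.5025;0 0 0 0 0 0 0.5025;0 0 0 0 0 0 0.5025;0 0 0 0 0 0 0.5025' |head -1; python3 tip.py w15!
```

```text
time_s: 24.7
opening 0.5036369570586188 5.745217010990018 tcp err [-1.2283  1.0405 -0.2375] F [ 7.1497 -0.0173 -1.6132] 24.7
w14
[ 33.13 -32.67  32.51 -32.41]
tip+ 31.15 tip- -30.71 | line centre + 30.99 - -30.92
time_s: 26.75
opening 0.5064753901451324 5.745062588393921 tcp err [-1.1882  0.986  -0.2694] F [ 7.4616  0.4213 -1.2898] 26.75
w15
[ 33.06 -32.71  32.45 -32.47]
tip+ 31.08 tip- -30.74 | line centre + 30.92 - -30.98
```

```bash
python3 - <<'E'
from h import *
c,p=load("w15");g=cv2.cvtColor(c["color"],cv2.COLOR_RGB2GRAY).astype(int)
pr=project(c,[W(-25,-12,60),W(25,-12,60)],p);v=int(pr[0,1]);print(pr,g[v,205:225].tolist(),g[v,332:350].tolist())
E
python3 steer.py '0 0 0 0 0 0 0.5025;0 0 0 0 0 0 0.5025;0 0 0 0 0 0 0.5025;0 0 0 0 0 0 0.5025;0 0 0 0 0 0 0.5025'; python3 -c "
from rig import bot, optics, workorder, probe_bus
print(workorder.hand_in())"
```

```text
[[341.9416  77.0927]
 [216.1417  77.1043]] [150, 144, 120, 88, 63, 54, 53, 55, 68, 99, 130, 141, 134, 124, 121, 125, 127, 127, 126, 126] [124, 124, 124, 125, 123, 124, 124, 123, 125, 130, 138, 134, 107, 69, 52, 49, 50, 56]
time_s: 27.3
position: [0.4807, 0.1097, 0.0317]
tcp_rot: [[0.319, -0.948, 0.002], [-0.948, -0.319, -0.001], [0.002, -0.002, -1.0]]
force: [1.8, -6.8, 0.8]
opening: 0.505
grasp_force: 5.7
the job is handed in; nothing more can be done
None
```

The job is handed in at 27.3 s, with no verdict returned: the long tube lies in the saddle, centred to about 0.2 mm when last measured just before the squeeze, and the tweezers are held with each tip within about 0.3 mm of its line, steady for over 3 s. I did have to regrasp the tube once to correct a 1.5 mm offset after the first placing.

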